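Turn up the marked face of a hexagonal sample bar and secure it in the reading tray

ROBOT

A 6-joint arm with a two-finger parallel gripper is mounted at the origin on a cart in front of the work surface, level with it; the furniture and walls round the work are solid. World frame = base frame: x ahead of the robot, y to its left, z up, the work surface at z = 0. Lengths are in m, angles in rad, forces in N, time in s.
With the tool pointing down it reaches from about 0.35 to 0.975 m from the base axis. Payload 4.9 kg.
Tool frame: the origin (TCP) lies midway between the tips of the shut fingers; the grasp point (between the pads) lies 19 mm behind it; z points along the fingers, y is the line along which they close (so a half turn about z gives the same grasp; the last joint's range is limited). The gripper opens to 85 mm and grips with 20 to 120 N. Pads are 22 mm wide; open, the fingers measure 114 mm over their backs; the gripper's body (76 mm by 85 mm) begins 54 mm behind the grasp point. The pads swing forward as they close: fully open they stand 13 mm farther back than shut.
Start: joints at [-1.423, 0.053, 1.613, -0, 1.476, -0.119], TCP at [0.165, -0.603, 0.231] pointing down, gripper open.
Joint ranges: [-3.01, 3.01], [-1.01, 2.22], [0.06, 2.58], [-1.02, 4.17], [0.09, 2.62], [-3.14, 3.14]. Speed limits (rad/s): [2.57, 2.57, 3.14, 3.14, 3.14, 3.14].

INTERFACE

Orientations are given as a rotation vector (axis times angle).
In Python, from station import ctrl gives the robot as it stands.
- The arm moves only by the shell command python3 -m handwheel 'ROWS' [FORCE]. ROWS is JSON, a list of rows, each an object with "gripper": the gripper command: -1 is fully open, 1 is shut, values between are in proportion; "offset": the shift along the tool's x, y, z in mm, a list of three; "rotation": the turn, a rotation vector about the tool's x, y, z in rad, a list of three. A call has exactly 8 rows; each row is the pose to reach, as a shift and turn from the pose commanded when the call began, along the tool's axes at that moment; what a row does not reach only later rows make up. A row lasts 1/8 s, in which the tool goes at most 62.5 mm and 10.7 degrees, less where a joint would pass 70% of its speed; a pose out of reach is approached as far as the arm can. A call with a gripper value outside its range is refused whole. The fingers move at their own pace and stop on an object; FORCE is the grip in N (left out, the last holds). Time passes only in rows, so rows that repeat a pose let the fingers close, or fill a call up. It gives the time, the measured TCP pose, the force, the opening and the grip force at its end, in the units of the state.
- ctrl.get_obs(): the state, without advancing time (a new reading comes with each control period).
- ctrl.get_image(name): name is "scene" or "top"; returns a dict with "image" (480x640x3 uint8, red, green, blue), "fovy" (degrees; the focal length in pixels is half the picture's height over the tangent of half this angle, whatever the lens; pixels are square), "cx", "cy" (the principal point, pixels), "k1" (the pictures are not rectified: a ray, as slopes to the right and down, at radius r is drawn at 1 + k1 r^2 times it, then the intrinsics apply), "xyz" and "attitude" of the camera in the world. Camera axes: x right, y up, looking along -z (the intrinsics and any distortion apply to the point x, -y, -z); pixel columns grow to the right and rows downward; lengths in m; the calibration is good to about 2 mm. A picture is of the moment at which its call begins. There is no depth.
- ctrl.finish_job(): hands the job in; it is judged then, once.
The state is a dict: "t": time; "q": joint angles; "dq": joint speeds; "effort": joint torques, N m; "tool_pos": TCP position; "tool_rot": TCP orientation; "contact_force": force on the tool from outside, world axes, zero at the start; "wrist_torque": the same for the moment, N m; "opening": finger opening in m; "grip_force": force on a finger pad.
Only numpy, scipy, OpenCV 4.12 (cv2) and the standard library are available. Lean on these libraries where they do the work, as an engineer would, in place of code of your own. Each camera call takes 0.05 s, during which the arm holds its last target. There are 200 camera calls.

TASK

On the white reading tray, roll the hexagonal sample bar over on the rubber mat, flat by flat and without picking it up, until its yellow face is on top. Then slide it lengthwise until its end is flush against the metal stop, and fold the wire bail with the red tab fully down over it. Leave the bottle, the dish and the marker beside the tray where they are, and let go of everything at the end.

Things in the scene. Friction and masses are not known exactly. Their poses are not given: they have to be found in the camera images.
- bar_center (a point): centre of the loose hexagonal sample bar: solid aluminium, about 0.3 kg, 110 mm long, regular hexagon 36 mm across flats (41.6 mm across corners, each flat 20.8 mm wide). It lies on one flat on the rubber mat (this point is then 18 mm above the mat), its length roughly along the tray's x axis. Axes: z runs along the bar, x points straight out of the yellow face
- bar_mark (a point): centre of the bar's yellow face: the one flat with a yellow stripe (all have five dark pits; a yellow dot on each end lies next to it). It starts one to three flats from the top, either way. Carry a side of the bar forward AND up round its far lower edge: past half-way it falls on the next flat, 20.8 mm over. A level push may wedge. The mat grips well (friction 0.9)
- stop_face (a point): point at mid width on the near face of the stop, level with the mat (8 mm above the worktop). Stop: aluminium wall across the far end of the fixed white tray, 30 mm high above the mat. The black rubber mat reaches 210 mm back from it and 118 mm to either side. Axes: x along the tray towards the stop (square to its face), y along the stop, z up
- bail_hinge (a point): middle of the bail's hinge axis, on the stop, 42 mm above the mat and 6 mm beyond the stop's face; axes as for the stop, the hinge axis is y
- bail_tab (a point): middle of the top of the red thumb tab on the bail's cross-wire, 57 mm from the hinge axis. The bail is a U of 7 mm steel wire, 226 mm wide, hinged at the stop; the tab is 44 mm along the wire, 18 mm wide, 6 mm thick. Folded down, the bail lies level, just clear (2 to 4 mm) above a bar that lies on a flat
- bail (a joint): angle of the bail, rad: 0 = folded fully down (level, towards the near end of the tray), growing as it is raised, 1.4 = nearly upright. A stiff hinge: it stays where it is left; about 1 N on the tab moves it
- bottle_mid (a point): middle of a loose dropper bottle with a red cap, 30 mm across and 75 mm high, standing beside the tray; leave it alone
- dish_mid (a point): middle of a loose covered dish with dark brown contents, 93 mm across and 16 mm high, beside the tray; leave it alone
- marker_mid (a point): middle of a loose white felt marker with a red cap, 136 mm long and 15 mm thick, lying beside the tray; leave it alone
Things that resemble listed ones, but are neither listed nor needed, are in the scene too. What is shaped like the part that bears bar_center but purple or turquoise is not meant.

How it is judged:
On the way, in this order (a step that is already met when the one before it is completed fails the run):
1. the bar has been rolled until it lies on a flat with its yellow face on top (angle between bar_center's own x axis and vertical below 0.12 rad and z of bar_center in the frame of stop_face below 0.021 m), for 0.2 s.
2. the bar's end has been slid up against the stop (angle between bar_center's own x axis and vertical below 0.12 rad and x of bar_center in the frame of stop_face above -0.06 m and angle between the z axis of bar_center and the x axis of stop_face, either way round below 0.12 rad), for 0.2 s.
3. the bail has been folded down over the bar (value of joint bail below 0.08 rad), for 0.2 s.
At the end, for the whole second after the job is handed in: the bar lies flat on the mat under the bail with its yellow face on top (within 0.12 rad), its end against the stop (gap under 5 mm) and square to it (within 0.12 rad), and the bail is down (within 0.08 rad of level) (all of step 2 and x of bar_center in the frame of stop_face below -0.05 m and y of bar_center in the frame of stop_face between -0.105 and 0.105 m and z of bar_center in the frame of stop_face between 0.015 and 0.021 m and value of joint bail below 0.08 rad); the robot touches nothing.
It fails at once if the bar was picked up off the mat (its centre more than 35 mm above the mat) instead of being rolled (z of bar_center in the frame of stop_face above 0.035 m).
It fails at once if the dropper bottle was moved more than 3 cm or knocked over (distance of bottle_mid from where it was at the start of the episode above 0.03 m or angle between bottle_mid's own z axis and vertical above 0.5 rad).
It fails at once if the dish was moved more than 3 cm (distance of dish_mid from where it was at the start of the episode above 0.03 m).
It fails at once if the marker was moved more than 3 cm (distance of marker_mid from where it was at the start of the episode above 0.03 m).
It also fails if it takes over 64 s, if anything falls off the work surface, if the arm or the gripper's body presses on something with over 40 N, if the wrist force passes 120 N, or if a joint passes its speed limit or range.

## Working session

There is one attempt and no reset: what is moved stays moved. The work goes in short steps, Python scripts to look and compute and a shell command to move; the robot and the scene stay as the last step left them, time stands still between calls to the robot, and variables do not carry over. Pictures are saved under pics/ and viewed, at most 10 in all, crops included, and the job is handed in when it is done.

```bash
ls; mkdir -p pics
cat > h.py <<'E'
import numpy as np, cv2
from scipy.spatial.transform import Rotation as R
from station import ctrl
def rot(a):
    a=np.array(a,float)
    return a if a.shape==(3,3) else (R.from_rotvec(a).as_matrix() if a.size==3 else R.from_quat(a).as_matrix())
def K(d):
    f=240/np.tan(np.radians(d['fovy'])/2); return np.array([[f,0,d['cx']],[0,f,d['cy']],[0,0,1.]]),np.array([d['k1'],0,0,0.])
def ray(d,uv):
    k,dist=K(d); p=cv2.undistortPoints(np.array(uv,float).reshape(-1,1,2),k,dist).reshape(-1,2)
    v=np.c_[p[:,0],-p[:,1],-np.ones(len(p))]@rot(d['attitude']).T
    return np.array(d['xyz']),v
def onz(d,uv,z):
    o,v=ray(d,uv); return o+v*((z-o[2])/v[:,2])[:,None]
def proj(d,P):
    k,dist=K(d); c=(np.array(P,float).reshape(-1,3)-d['xyz'])@rot(d['attitude'])
    return cv2.projectPoints(np.c_[c[:,0],-c[:,1],-c[:,2]],np.zeros(3),np.zeros(3),k,dist)[0].reshape(-1,2)
E
python3 - <<'E'
from h import *
for n in('scene','top'):
    d=ctrl.get_image(n); cv2.imwrite(f'pics/{n}0.png',d['image'][:,:,::-1]); print(n,{k:v for k,v in d.items() if k!='image'})
print(ctrl.get_obs())
E
```

```text
pics
scene {'fovy': 43.34942286992302, 'cx': 318.395272562967, 'cy': 241.81318978727194, 'k1': -0.21085511899036413, 'xyz': array([-0.18014565,  0.90315928,  0.92256014]), 'attitude': array([ 0.39061366, -1.04081381, -2.17643985])}
top {'fovy': 42.729688284027965, 'cx': 313.87843924597473, 'cy': 244.76379266637977, 'k1': -0.05260511987814621, 'xyz': array([0.24829364, 0.15194541, 1.2624148 ]), 'attitude': array([ 0.1614187 , -0.17065686, -1.64235308])}
{'t': 0.1, 'q': array([-1.42299748e+00,  5.32856115e-02,  1.61415492e+00,  3.30301613e-06,
        1.47599014e+00, -1.18983304e-01]), 'dq': array([-0.00035744, -0.0004127 , -0.00382686,  0.00043428,  0.00054849,
       -0.00047168]), 'effort': array([ 1.62733968e-04, -3.94902098e+01, -3.71363139e+01, -5.46959120e-05,
        3.93737151e-03, -8.18866511e-06]), 'tool_pos': array([ 0.16469634, -0.60232943,  0.23019026]), 'tool_rot': array([-3.11186314e+00, -4.17573867e-01,  3.64104564e-05]), 'contact_force': array([-0.42387953, -0.79042062,  0.79450245]), 'wrist_torque': array([ 0.02395064, -0.02155683,  0.04203142]), 'grip_force': 0.0, 'opening': 0.08528184701562455}
```

View pics/scene0.png

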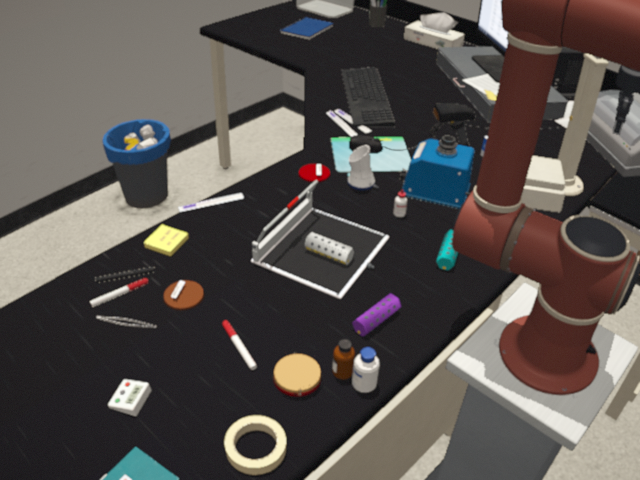

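View pics/top0.png

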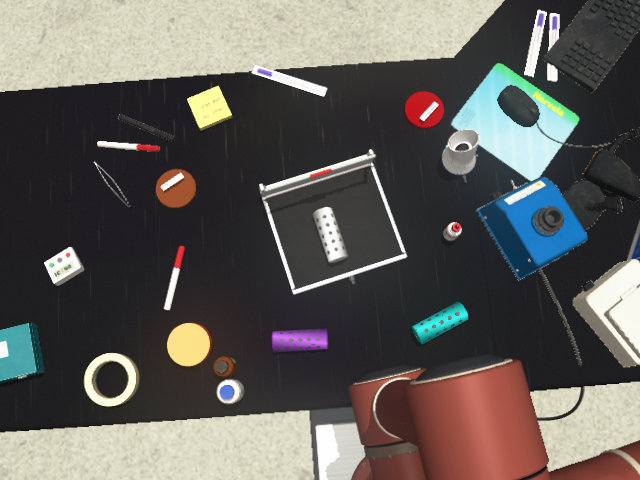

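The scene view shows the tray near (320,245) with the white bar at (330,247), and the bail raised with its red tab at (293,202). In the top view the bar is at (330,235), the stop runs along (262,188)–(375,155), and the tab is at (320,173). The bottle is at (453,231), the dish at (188,344) or one of the round lookalikes, and the marker at (175,278). I'll take zoomed crops next.

Run:
```python
from h import *
a=cv2.imread('pics/scene0.png')[175:300,240:400]; b=cv2.imread('pics/top0.png')[140:300,250:415]
A=cv2.resize(a,(400,312),interpolation=cv2.INTER_CUBIC)
A=cv2.resize(cv2.imread('pics/scene0.png')[222:272,295:365],None,fx=5.6,fy=5.6,interpolation=cv2.INTER_CUBIC)
B=cv2.resize(b,None,fx=2.42,fy=3.0*0.82,interpolation=cv2.INTER_CUBIC)
C=cv2.resize(a,(392,306),interpolation=cv2.INTER_CUBIC)
D=np.zeros((600,800,3),np.uint8); D[:280,:392]=A[:280,:392]; D[290:596,:392]=C; B=B[:590,:400]; D[:B.shape[0],396:396+B.shape[1]]=B
cv2.imwrite('pics/crop.png',D)
d=ctrl.get_image('top'); s=ctrl.get_image('scene')
# tray corners by top pixel guesses
for z in (0.0,.008): print(onz(d,[[295,291],[405,256],[262,190],[374,156]],z).round(3).tolist())
im=d['image'].astype(int); sub=np.zeros((480,640),np.uint8); sub[200:268,308:354]=255
m=((im.min(2)>110)*255).astype(np.uint8)&sub
n,l,st,c=cv2.connectedComponentsWithStats(m); i=1+st[1:,4].argmax(); print(st[i],c[i])
cc=cv2.minAreaRect(np.argwhere(l==i)[:,::-1].astype(np.float32)); print(cc); bx=cv2.boxPoints(cc); print(onz(d,bx,.044).round(4).tolist(), onz(d,[cc[0]],.035))
for nm,dd in(('t',d),('s',s)):
    h=cv2.cvtColor(dd['image'],cv2.COLOR_RGB2HSV)
    r=(((h[...,0]<8)|(h[...,0]>172))&(h[...,1]>150)&(h[...,2]>90)).astype(np.uint8)
    n,l,st,c=cv2.connectedComponentsWithStats(r); print(nm,[(st[i].tolist(),c[i].round(1).tolist()) for i in range(1,n) if st[i,4]>25])
    y=((h[...,0]>18)&(h[...,0]<35)&(h[...,1]>90)&(h[...,2]>90)).astype(np.uint8)
    n,l,st,c=cv2.connectedComponentsWithStats(y); print('yel',[(st[i].tolist(),c[i].round(1).tolist()) for i in range(1,n) if st[i,4]>1 and 250<c[i][0]<400 and 150<c[i][1]<300])
```

```text
[[0.421, 0.181, 0.0], [0.477, -0.055, 0.0], [0.644, 0.236, 0.0], [0.702, -0.012, 0.0]]
[[0.42, 0.18, 0.008], [0.475, -0.053, 0.008], [0.642, 0.235, 0.008], [0.699, -0.011, 0.008]]
[ 314  207   33   55 1017] [329.68043265 233.55457227]
((329.4491882324219, 233.21627807617188), (53.86910629272461, 19.8485164642334), 72.25532531738281)
[[0.5784, 0.1333, 0.044], [0.5882, 0.0935, 0.044], [0.4784, 0.0694, 0.044], [0.469, 0.1086, 0.044]] [[0.53003298 0.10075705 0.035     ]]
t [([405, 91, 39, 37, 985], [423.2, 108.8]), ([137, 144, 22, 8, 134], [147.8, 147.6]), ([311, 169, 21, 9, 59], [320.6, 172.9]), ([452, 223, 9, 9, 56], [456.1, 226.9]), ([174, 246, 11, 22, 153], [179.1, 256.5]), ([189, 322, 22, 14, 35], [201.5, 327.3])]
yel []
s [([298, 163, 33, 18, 387], [313.0, 172.2]), ([398, 191, 7, 6, 27], [401.2, 193.9]), ([287, 196, 11, 13, 60], [292.2, 202.1]), ([128, 278, 20, 12, 113], [137.7, 283.3]), ([222, 320, 14, 17, 125], [228.0, 327.6])]
yel [([306, 247, 6, 3, 10], [308.1, 248.2]), ([313, 250, 11, 5, 18], [317.7, 251.9]), ([327, 256, 4, 2, 6], [328.5, 256.5]), ([334, 258, 4, 3, 7], [335.6, 259.1]), ([340, 261, 5, 3, 8], [342.1, 261.8])]
```

View pics/crop.png

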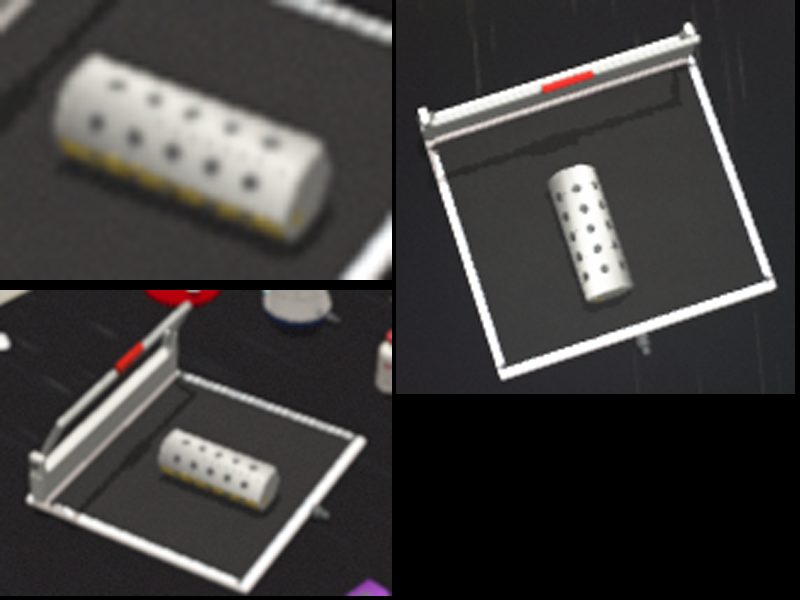

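The yellow stripe is on the lower-left (+y) flat, seen in the scene crop along (65,150)–(290,235). That is two flats from the top, so it takes two rolls toward -y. I'll tilt the tool 30° to grip across opposite flats, rotate it 60° about the far lower edge, and repeat.

```bash
cat >> h.py <<'E'
def tri(d1,p1,d2,p2):
    o1,v1=ray(d1,[p1]);o2,v2=ray(d2,[p2]);v1=v1[0];v2=v2[0]
    s=np.linalg.lstsq(np.c_[v1,-v2],o2-o1,rcond=None)[0]
    a,b=o1+s[0]*v1,o2+s[1]*v2; return (a+b)/2,np.linalg.norm(a-b)
def toolmove(goal_pos,goal_R):
    o=ctrl.get_obs(); R0=rot(o['tool_rot']); 
    return (R0.T@(np.array(goal_pos)-o['tool_pos'])*1000).round(1).tolist(), R.from_matrix(R0.T@goal_R).as_rotvec().round(3).tolist()
def tray(yaw): return np.array([[np.cos(yaw),-np.sin(yaw),0],[np.sin(yaw),np.cos(yaw),0],[0,0,1.]])
def toolR(yaw,tilt):
    # tool y = tray y (closing), z down; tilt>0: body leans to tray +y (left)
    T=tray(yaw); x=-T[:,0]; s,c=np.sin(tilt),np.cos(tilt)
    z=T@np.array([0,-s,-c]); y=np.cross(z,x); return np.c_[x,y,z]
E
python3 - <<'E'
from h import *
d=ctrl.get_image('top'); s=ctrl.get_image('scene')
P,e=tri(d,(320.6,172.9),s,(292.2,202.1)); print('tab',P.round(4),e)
im=d['image'].astype(int); sub=np.zeros((480,640),np.uint8); sub[200:268,308:354]=255
m=((im.min(2)>90)*255).astype(np.uint8)&sub
c=max(cv2.findContours(m,0,2)[0],key=cv2.contourArea)
r=cv2.minAreaRect(onz(d,c.reshape(-1,2)+0.,.026)[:,:2].astype(np.float32)*1000); print('bar',r)
# stop base line and frame: print profile of brightness along lines; mask white frame
base=onz(d,[[264,198],[372.3,165.2]],.008); v=base[0]-base[1]; print('base',base.round(4),np.degrees(np.arctan2(-v[0],v[1])))
for z in(.008,.012): 
  f=onz(d,[[295,291],[405,256]],z);v=f[0]-f[1]; print('near',f.round(4),np.degrees(np.arctan2(-v[0],v[1])))
print(ctrl.get_obs()['tool_pos'])
# bright profile along stop normal line at mid
yaw=np.radians(13.2); T=tray(yaw); c0=base.mean(0)
for off in(-.09,.09):
  q=np.array([c0+T@np.array([t,off,0]) for t in np.arange(-.02,.02,.002)]); uv=proj(d,q).round().astype(int)
  print(off,[int(im[b,a].mean()) for a,b in uv])
  q=np.array([c0+T@np.array([t,off,0]) for t in np.arange(-.23,-.19,.002)]); uv=proj(d,q).round().astype(int)
  print(off,[int(im[b,a].mean()) for a,b in uv])
E
```

```text
tab [0.6379 0.1114 0.1058] 0.0015846912669196837
bar ((531.7171630859375, 100.07781982421875), (116.95060729980469, 42.57061004638672), 13.438241958618164)
base [[ 0.6238  0.232   0.008 ]
 [ 0.6787 -0.0048  0.008 ]] 13.074968579799451
near [[ 0.4201  0.1804  0.008 ]
 [ 0.4754 -0.0533  0.008 ]] 13.2877026162195
near [[ 0.4196  0.1804  0.012 ]
 [ 0.4746 -0.0526  0.012 ]] 13.287702616219503
[ 0.1647142  -0.60267232  0.23086443]
-0.09 [59, 59, 58, 59, 58, 58, 59, 59, 57, 58, 96, 171, 171, 186, 110, 97, 98, 114, 114, 177]
-0.09 [44, 44, 45, 44, 45, 44, 44, 45, 46, 158, 254, 254, 253, 205, 61, 60, 60, 61, 61, 61, 59]
0.09 [57, 57, 58, 57, 57, 57, 56, 56, 57, 56, 120, 207, 202, 96, 97, 94, 94, 122, 210, 242]
0.09 [45, 46, 44, 45, 45, 44, 45, 47, 160, 254, 254, 253, 160, 63, 60, 62, 62, 60, 61, 59, 61]
```

```bash
sed -i 's/x=-T\[:,0\]/x=T[:,0]/' h.py
python3 - <<'E'
from h import *
y=np.radians(13.4); G=toolR(y,np.pi/6); g=np.array([.5122,.0954,.026])
print(toolmove(g-G[:,2]*.15,G), g-G[:,2]*.15)
E
```

```text
([521.7, -656.7, 75.5], [-0.524, -0.009, 0.032]) [0.49481891 0.16835819 0.15590381]
```

```bash
python3 -m handwheel '[{"gripper":-0.13,"offset":[40,-48,-5],"rotation":[0,0,0]},{"gripper":-0.13,"offset":[80,-96,-10],"rotation":[0,0,0]},{"gripper":-0.13,"offset":[120,-144,-15],"rotation":[0,0,0]},{"gripper":-0.13,"offset":[160,-192,-20],"rotation":[0,0,0]},{"gripper":-0.13,"offset":[200,-240,-20],"rotation":[0,0,0]},{"gripper":-0.13,"offset":[240,-288,-20],"rotation":[0,0,0]},{"gripper":-0.13,"offset":[280,-336,-20],"rotation":[0,0,0]},{"gripper":-0.13,"offset":[310,-384,-20],"rotation":[0,0,0]}]' 30
python3 - <<'E'
from h import *
y=np.radians(13.4); G=toolR(y,np.pi/6); g=np.array([.5122,.0954,.026])
print(toolmove(g-G[:,2]*.12,G))
E
```

```text
t: 1.3
tool_pos: [0.363, -0.1488, 0.2516]
tool_rot: [3.113, 0.418, 0.002]
contact_force: [0.7, 0.3, 0.3]
opening: 0.0482
grip_force: 0.0
([210.2, -256.2, 121.7], [-0.523, -0.01, 0.032])
```

```bash
python3 -m handwheel '[{"gripper":-0.13,"offset":[38,-45,0],"rotation":[-0.08,0,0.005]},{"gripper":-0.13,"offset":[76,-90,5],"rotation":[-0.16,0,0.01]},{"gripper":-0.13,"offset":[114,-135,20],"rotation":[-0.24,0,0.015]},{"gripper":-0.13,"offset":[150,-180,45],"rotation":[-0.32,-0.005,0.02]},{"gripper":-0.13,"offset":[180,-220,75],"rotation":[-0.4,-0.01,0.03]},{"gripper":-0.13,"offset":[210,-256,105],"rotation":[-0.5,-0.01,0.032]},{"gripper":-0.13,"offset":[210,-256,122],"rotation":[-0.523,-0.01,0.032]},{"gripper":-0.13,"offset":[210,-256,122],"rotation":[-0.523,-0.01,0.032]}]'
python3 - <<'E'
from h import *
y=np.radians(13.4); G=toolR(y,np.pi/6); g=np.array([.5122,.0954,.026])
for b in(.03,.003): print(toolmove(g-G[:,2]*b,G))
d=ctrl.get_image('scene'); cv2.imwrite('pics/s1.png',cv2.resize(d['image'][130:300,220:420,::-1],(800,600)*1 if 0 else (700,595)))
E
```

```text
t: 2.3
tool_pos: [0.4963, 0.1512, 0.1273]
tool_rot: [2.602, 0.308, 0.074]
contact_force: [-0.3, 0.6, 0.4]
opening: 0.0482
grip_force: 0.0
([3.0, -0.4, 86.7], [0.0, 0.005, 0.003])
([3.1, -0.4, 113.7], [0.0, 0.005, 0.003])
```

View pics/s1.png

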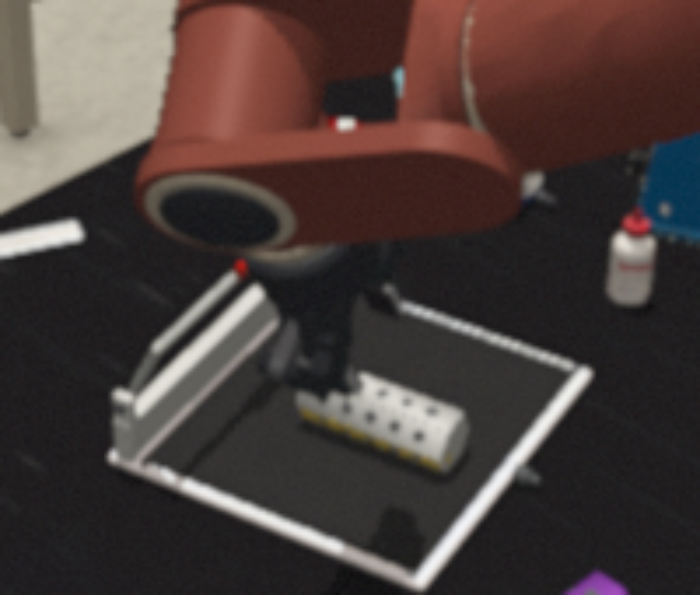

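```bash
python3 -m handwheel '[{"gripper":-0.13,"offset":[3,0,25],"rotation":[0,0.005,0.003]},{"gripper":-0.13,"offset":[3,0,50],"rotation":[0,0.005,0.003]},{"gripper":-0.13,"offset":[3,0,75],"rotation":[0,0.005,0.003]},{"gripper":-0.13,"offset":[3,0,90],"rotation":[0,0.005,0.003]},{"gripper":-0.13,"offset":[3,0,100],"rotation":[0,0.005,0.003]},{"gripper":-0.13,"offset":[3,0,108],"rotation":[0,0.005,0.003]},{"gripper":-0.13,"offset":[3,0,115],"rotation":[0,0.005,0.003]},{"gripper":-0.13,"offset":[3,0,116],"rotation":[0,0.005,0.003]}]'
```

```text
t: 3.35
tool_pos: [0.5137, 0.0958, 0.0285]
tool_rot: [2.603, 0.304, 0.087]
contact_force: [0.1, 0.2, 0.4]
opening: 0.0481
grip_force: 0.0
```

```bash
python3 -m handwheel '[{"gripper":0.0,"offset":[0,0,1],"rotation":[0,0,0]},{"gripper":0.1,"offset":[0,0,2],"rotation":[0,0,0]},{"gripper":0.2,"offset":[0,0,2],"rotation":[0,0,0]},{"gripper":0.3,"offset":[0,0,2],"rotation":[0,0,0]},{"gripper":0.4,"offset":[0,0,2],"rotation":[0,0,0]},{"gripper":0.4,"offset":[0,0,2],"rotation":[0,0,0]},{"gripper":0.4,"offset":[0,0,2],"rotation":[0,0,0]},{"gripper":0.4,"offset":[0,0,2],"rotation":[0,0,0]}]' 30
python3 - <<'E'
from h import *
o=ctrl.get_obs();print(o['tool_pos'],o['opening'],o['contact_force'])
E
```

```text
t: 4.35
tool_pos: [0.5143, 0.0952, 0.0273]
tool_rot: [2.604, 0.304, 0.088]
contact_force: [-1.3, 3.0, 2.4]
opening: 0.035
grip_force: 30.6
[0.51429206 0.09519366 0.02729487] 0.03495626324521303 [-1.31795161  3.00794817  2.41084128]
```

```bash
cat > rollc.py <<'E'
from h import *
o=ctrl.get_obs(); R0=rot(o['tool_rot']); t=R0[:,0].copy(); t[2]=0; t/=np.linalg.norm(t)
left=np.array([-t[1],t[0],0]); p=np.array(o['tool_pos'])
import sys; zc=.026
# bar axis: on the tool's z line through TCP, at height zc
C=p+R0[:,2]*((zc-p[2])/R0[2,2]); piv=C-left*.0104; piv[2]=.008
print('C',C.round(4),'piv',piv.round(4))
for k in range(1,9):
    Q=R.from_rotvec(t*np.radians(7.5*k)); print((R0.T@(piv+Q.apply(p-piv)-p)*1000).round(1),(R0.T@(t*np.radians(7.5*k))).round(3))
E
python3 rollc.py
```

```text
C [0.5145 0.0945 0.026 ] piv [0.5169 0.0844 0.008 ]
[0.  2.9 0.2] [ 0.131 -0.     0.001]
[0.  5.8 0.8] [ 0.262 -0.001  0.001]
[0.  8.5 1.7] [ 0.393 -0.001  0.002]
[ 0.  11.1  3. ] [ 0.524 -0.001  0.002]
[ 0.  13.6  4.6] [ 0.654 -0.002  0.003]
[ 0.  15.8  6.5] [ 0.785 -0.002  0.003]
[ 0.  17.7  8.7] [ 0.916 -0.002  0.004]
[ 0.  19.3 11.1] [ 1.047 -0.003  0.005]
```

```bash
python3 -m handwheel '[{"gripper":0.4,"offset":[0,3,0],"rotation":[0.131,0,0]},{"gripper":0.4,"offset":[0,6,0.5],"rotation":[0.262,0,0]},{"gripper":0.4,"offset":[0,8.5,1.5],"rotation":[0.393,0,0]},{"gripper":0.4,"offset":[0,11,3],"rotation":[0.524,0,0]},{"gripper":0.4,"offset":[0,13.5,4.5],"rotation":[0.654,0,0]},{"gripper":0.4,"offset":[0,16,6.5],"rotation":[0.785,0,0]},{"gripper":0.4,"offset":[0,17.5,8.5],"rotation":[0.916,0,0.004]},{"gripper":0.4,"offset":[0,19.5,11],"rotation":[1.047,0,0.005]}]'
```

```text
t: 5.35
tool_pos: [0.519, 0.0725, 0.0273]
tool_rot: [-2.599, -0.3, 0.075]
contact_force: [-0.4, 0.0, -1.2]
opening: 0.0352
grip_force: 30.5
```

```bash
python3 -m handwheel '[{"gripper":0.1,"offset":[0,0,0],"rotation":[0,0,0]},{"gripper":-0.13,"offset":[0,0,0],"rotation":[0,0,0]},{"gripper":-0.13,"offset":[0,0,0],"rotation":[0,0,0]},{"gripper":-0.13,"offset":[0,0,-10],"rotation":[0,0,0]},{"gripper":-0.13,"offset":[0,0,-30],"rotation":[0,0,0]},{"gripper":-0.13,"offset":[0,0,-60],"rotation":[0,0,0]},{"gripper":-0.13,"offset":[0,0,-90],"rotation":[0,0,0]},{"gripper":-0.13,"offset":[0,0,-90],"rotation":[0,0,0]}]'
python3 - <<'E'
from h import *
o=ctrl.get_obs(); y=np.radians(13.4); G=toolR(y,np.pi/6); g=np.array([.5193,.0743,.026])
print(toolmove(g-G[:,2]*.09,G)); print(o['contact_force'])
d=ctrl.get_image('top'); cv2.imwrite('pics/t2.png',cv2.resize(d['image'][140:310,240:420,::-1],(630,595)))
E
```

```text
t: 6.35
tool_pos: [0.5318, 0.0275, 0.1089]
tool_rot: [-2.606, -0.301, 0.065]
contact_force: [-0.3, 0.2, -1.3]
opening: 0.0482
grip_force: 0.0
([-2.0, -78.6, 50.7], [-1.043, -0.011, -0.007])
[-0.26893284  0.24636398 -1.32427823]
```

View pics/t2.png

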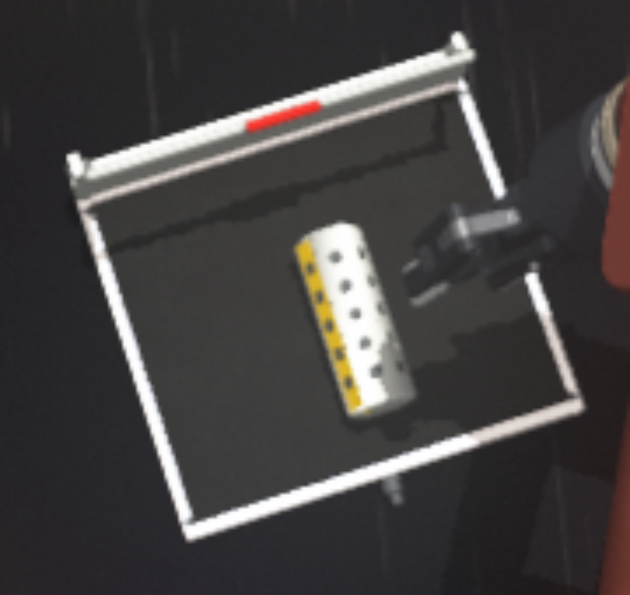

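The top view shows the bar rolled one flat, with the yellow stripe now upper-left (crop 295–370, 240–415). I'll repeat the roll once.

```bash
python3 -m handwheel '[{"gripper":-0.13,"offset":[0,-12,8],"rotation":[-0.16,0,0]},{"gripper":-0.13,"offset":[-1,-24,15],"rotation":[-0.32,0,0]},{"gripper":-0.13,"offset":[-1,-38,24],"rotation":[-0.48,-0.005,0]},{"gripper":-0.13,"offset":[-1,-52,34],"rotation":[-0.64,-0.005,-0.005]},{"gripper":-0.13,"offset":[-2,-66,43],"rotation":[-0.8,-0.008,-0.005]},{"gripper":-0.13,"offset":[-2,-78,50],"rotation":[-0.94,-0.011,-0.007]},{"gripper":-0.13,"offset":[-2,-78.5,50.5],"rotation":[-1.043,-0.011,-0.007]},{"gripper":-0.13,"offset":[-2,-78.5,50.5],"rotation":[-1.043,-0.011,-0.007]}]'
python3 - <<'E'
from h import *
o=ctrl.get_obs(); y=np.radians(13.4); G=toolR(y,np.pi/6); g=np.array([.5193,.0743,.026])
print(toolmove(g+G[:,2]*.0,G)); print(o['contact_force'])
E
```

```text
t: 7.4
tool_pos: [0.5041, 0.1208, 0.0983]
tool_rot: [2.606, 0.317, 0.069]
contact_force: [-0.1, 0.4, -0.1]
opening: 0.0485
grip_force: 0.0
([4.6, 6.6, 86.9], [-0.005, 0.007, 0.01])
[-0.08711528  0.4344538  -0.08756524]
```

```bash
python3 -m handwheel '[{"gripper":-0.13,"offset":[1,0,10],"rotation":[0,0.005,0.003]},{"gripper":-0.13,"offset":[1,0,20],"rotation":[0,0.005,0.003]},{"gripper":-0.13,"offset":[1,0,30],"rotation":[0,0.005,0.003]},{"gripper":-0.13,"offset":[1,0,40],"rotation":[0,0.005,0.003]},{"gripper":-0.13,"offset":[1,0,45],"rotation":[0,0.005,0.003]},{"gripper":-0.13,"offset":[1,0,45],"rotation":[0,0.005,0.003]},{"gripper":-0.13,"offset":[1,0,45],"rotation":[0,0.005,0.003]},{"gripper":-0.13,"offset":[1,0,45],"rotation":[0,0.005,0.003]}]'
python3 - <<'E'
from h import *
o=ctrl.get_obs(); y=np.radians(13.4); G=toolR(y,np.pi/6); g=np.array([.5193,.0743,.026])
print(toolmove(g+G[:,2]*.0,G)); print(o['contact_force'])
E
```

```text
t: 8.4
tool_pos: [0.5123, 0.0983, 0.0621]
tool_rot: [2.607, 0.309, 0.083]
contact_force: [0.4, 0.2, -0.6]
opening: 0.0484
grip_force: 0.0
([1.1, 3.8, 43.7], [-0.005, -0.001, 0.001])
[ 0.3952632   0.21147913 -0.56779619]
```

```bash
python3 -m handwheel '[{"gripper":-0.13,"offset":[1,4,10],"rotation":[0,0,0]},{"gripper":-0.13,"offset":[1,4,20],"rotation":[0,0,0]},{"gripper":-0.13,"offset":[1,4,30],"rotation":[0,0,0]},{"gripper":-0.13,"offset":[1,4,38],"rotation":[0,0,0]},{"gripper":-0.13,"offset":[1,4,42],"rotation":[0,0,0]},{"gripper":-0.13,"offset":[1,4,43],"rotation":[0,0,0]},{"gripper":-0.13,"offset":[1,4,43],"rotation":[0,0,0]},{"gripper":-0.13,"offset":[1,4,43],"rotation":[0,0,0]}]' && python3 -m handwheel '[{"gripper":0.0,"offset":[0,0,0],"rotation":[0,0,0]},{"gripper":0.1,"offset":[0,0,0],"rotation":[0,0,0]},{"gripper":0.2,"offset":[0,0,0],"rotation":[0,0,0]},{"gripper":0.3,"offset":[0,0,0],"rotation":[0,0,0]},{"gripper":0.4,"offset":[0,0,0],"rotation":[0,0,0]},{"gripper":0.4,"offset":[0,0,0],"rotation":[0,0,0]},{"gripper":0.4,"offset":[0,0,0],"rotation":[0,0,0]},{"gripper":0.4,"offset":[0,0,0],"rotation":[0,0,0]}]' 30; python3 rollc.py
```

```text
t: 9.4
tool_pos: [0.519, 0.0743, 0.0266]
tool_rot: [2.607, 0.308, 0.082]
contact_force: [0.2, -0.3, -0.2]
opening: 0.0481
grip_force: 0.0
t: 10.4
tool_pos: [0.5193, 0.0735, 0.0274]
tool_rot: [2.605, 0.308, 0.082]
contact_force: [-1.8, -4.2, 5.7]
opening: 0.0351
grip_force: 31.2
C [0.5195 0.0727 0.026 ] piv [0.5219 0.0626 0.008 ]
[0.  2.9 0.2] [ 0.131 -0.     0.   ]
[0.  5.8 0.7] [ 0.262 -0.     0.   ]
[0.  8.6 1.7] [ 0.393 -0.     0.   ]
[ 0.  11.2  3. ] [ 0.524 -0.     0.   ]
[ 0.  13.6  4.6] [ 0.654 -0.     0.   ]
[ 0.  15.9  6.5] [ 0.785 -0.     0.   ]
[ 0.  17.8  8.7] [ 0.916 -0.     0.   ]
[ 0.  19.4 11.1] [ 1.047 -0.     0.   ]
```

```bash
python3 -m handwheel '[{"gripper":0.4,"offset":[0,3,0],"rotation":[0.131,0,0]},{"gripper":0.4,"offset":[0,6,0.5],"rotation":[0.262,0,0]},{"gripper":0.4,"offset":[0,8.5,1.5],"rotation":[0.393,0,0]},{"gripper":0.4,"offset":[0,11,3],"rotation":[0.524,0,0]},{"gripper":0.4,"offset":[0,13.5,4.5],"rotation":[0.654,0,0]},{"gripper":0.4,"offset":[0,16,6.5],"rotation":[0.785,0,0]},{"gripper":0.4,"offset":[0,18,8.5],"rotation":[0.916,0,0]},{"gripper":0.4,"offset":[0,19.5,11],"rotation":[1.047,0,0]}]' && python3 -m handwheel '[{"gripper":0.1,"offset":[0,0,0],"rotation":[0,0,0]},{"gripper":0.0,"offset":[0,0,0],"rotation":[0,0,0]},{"gripper":0.0,"offset":[0,0,0],"rotation":[0,0,0]},{"gripper":0.0,"offset":[0,0,0],"rotation":[0,0,0]},{"gripper":0.2,"offset":[0,0,0],"rotation":[0,0,0]},{"gripper":0.3,"offset":[0,0,0],"rotation":[0,0,0]},{"gripper":0.4,"offset":[0,0,0],"rotation":[0,0,0]},{"gripper":0.4,"offset":[0,0,0],"rotation":[0,0,0]}]' 30
python3 - <<'E'
from h import *
d=ctrl.get_image('top'); s=ctrl.get_image('scene')
D=np.zeros((600,800,3),np.uint8); D[:595,:400]=cv2.resize(d['image'][140:310,265:380,::-1],(400,595)); D[:595,400:]=cv2.resize(s['image'][160:300,260:355,::-1],(400,595)); cv2.imwrite('pics/c3.png',D)
E
```

```text
t: 11.4
tool_pos: [0.5249, 0.0522, 0.0275]
tool_rot: [-2.594, -0.307, 0.08]
contact_force: [-1.4, -0.2, 5.5]
opening: 0.0348
grip_force: 32.0
t: 12.4
tool_pos: [0.5239, 0.0527, 0.0266]
tool_rot: [-2.597, -0.307, 0.083]
contact_force: [-0.3, 2.3, 2.8]
opening: 0.0349
grip_force: 30.6
```

View pics/c3.png

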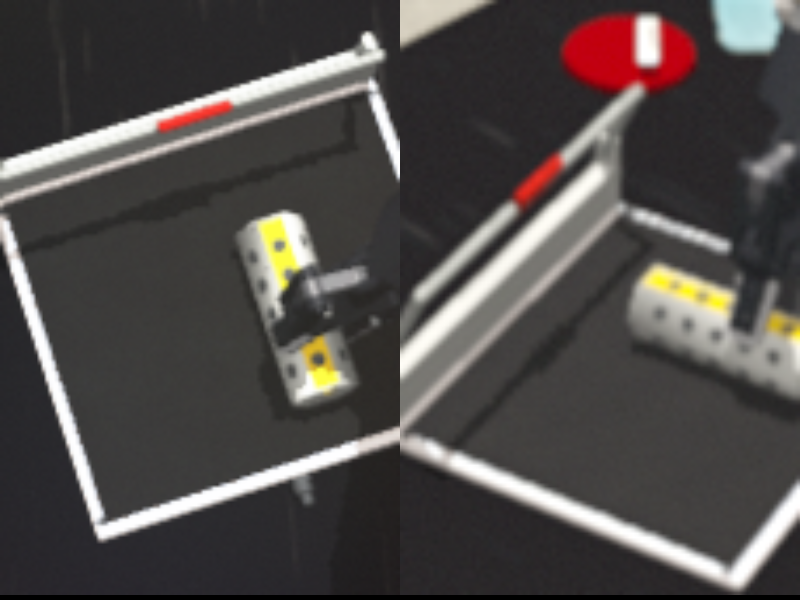

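Both views show the yellow stripe on top, at (290,300) in the left crop, with the bar flat and still in light grip. Next I'll slide it toward the stop.

```bash
python3 -m handwheel '[{"gripper":0.4,"offset":[5,0,0],"rotation":[0,0,0]},{"gripper":0.4,"offset":[14,0,0],"rotation":[0,0,0]},{"gripper":0.4,"offset":[23,0,0],"rotation":[0,0,0]},{"gripper":0.4,"offset":[32,0,0],"rotation":[0,0,0]},{"gripper":0.4,"offset":[41,0,0],"rotation":[0,0,0]},{"gripper":0.4,"offset":[50,0,0],"rotation":[0,0,0]},{"gripper":0.4,"offset":[56,0,0],"rotation":[0,0,0]},{"gripper":0.4,"offset":[58,0,0],"rotation":[0,0,0]}]' && python3 -m handwheel '[{"gripper":0.4,"offset":[1,0,0],"rotation":[0,0,0]},{"gripper":0.4,"offset":[2,0,0],"rotation":[0,0,0]},{"gripper":0.4,"offset":[3,0,0],"rotation":[0,0,0]},{"gripper":0.4,"offset":[4,0,0],"rotation":[0,0,0]},{"gripper":0.4,"offset":[5,0,0],"rotation":[0,0,0]},{"gripper":0.4,"offset":[6,0,0],"rotation":[0,0,0]},{"gripper":0.4,"offset":[7,0,0],"rotation":[0,0,0]},{"gripper":0.4,"offset":[8,0,0],"rotation":[0,0,0]}]'
```

```text
t: 13.5
tool_pos: [0.5795, 0.0656, 0.0266]
tool_rot: [-2.597, -0.308, 0.088]
contact_force: [-6.2, -1.9, 6.8]
opening: 0.035
grip_force: 31.2
t: 14.5
tool_pos: [0.5869, 0.0675, 0.0266]
tool_rot: [-2.597, -0.308, 0.088]
contact_force: [-6.6, -1.5, 6.5]
opening: 0.0354
grip_force: 31.1
```

```bash
python3 -m handwheel '[{"gripper":0.4,"offset":[1,0,0],"rotation":[0,0,0]},{"gripper":0.4,"offset":[2,0,0],"rotation":[0,0,0]},{"gripper":0.4,"offset":[3,0,0],"rotation":[0,0,0]},{"gripper":0.4,"offset":[4,0,0],"rotation":[0,0,0]},{"gripper":0.4,"offset":[5,0,0],"rotation":[0,0,0]},{"gripper":0.4,"offset":[5,0,0],"rotation":[0,0,0]},{"gripper":0.4,"offset":[5,0,0],"rotation":[0,0,0]},{"gripper":0.4,"offset":[5,0,0],"rotation":[0,0,0]}]'
```

```text
t: 15.5
tool_pos: [0.592, 0.0687, 0.0266]
tool_rot: [-2.597, -0.308, 0.087]
contact_force: [-5.2, -1.3, 5.8]
opening: 0.0353
grip_force: 31.1
```

```bash
python3 -m handwheel '[{"gripper":0.4,"offset":[1,0,0],"rotation":[0,0,0]},{"gripper":0.4,"offset":[2,0,0],"rotation":[0,0,0]},{"gripper":0.4,"offset":[3,0,0],"rotation":[0,0,0]},{"gripper":0.4,"offset":[4,0,0],"rotation":[0,0,0]},{"gripper":0.4,"offset":[4,0,0],"rotation":[0,0,0]},{"gripper":0.4,"offset":[4,0,0],"rotation":[0,0,0]},{"gripper":0.4,"offset":[4,0,0],"rotation":[0,0,0]},{"gripper":0.4,"offset":[4,0,0],"rotation":[0,0,0]}]'
python3 - <<'E'
from h import *
d=ctrl.get_image('top'); s=ctrl.get_image('scene')
D=np.zeros((600,800,3),np.uint8); D[:595,:400]=cv2.resize(d['image'][150:270,280:360,::-1],(400,595)); D[:595,400:]=cv2.resize(s['image'][180:280,265:333,::-1],(400,595)); cv2.imwrite('pics/c4.png',D)
E
```

```text
t: 16.5
tool_pos: [0.594, 0.0692, 0.0266]
tool_rot: [-2.597, -0.309, 0.094]
contact_force: [-12.3, -4.5, 9.3]
opening: 0.0352
grip_force: 31.6
```

View pics/c4.png

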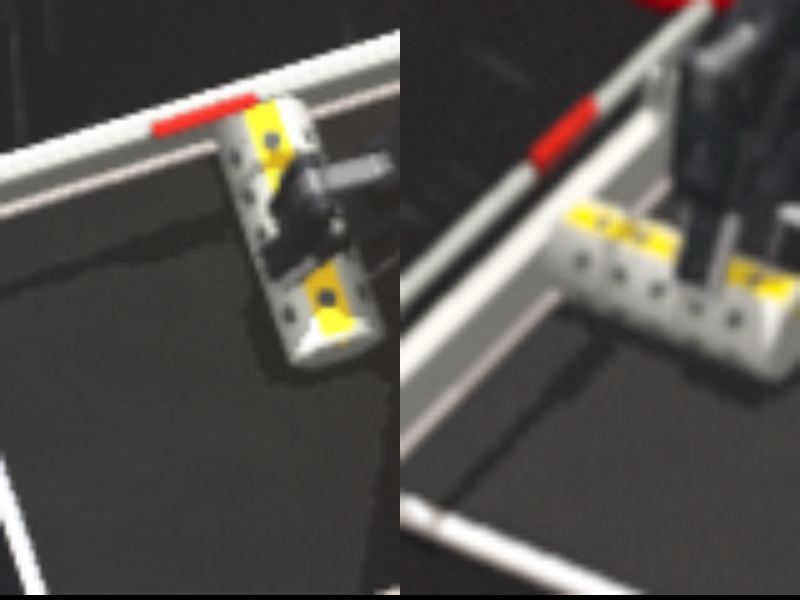

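The bar's end is at the stop (scene crop (560,230)) and the resisting force has doubled. I'll press a little more, release and retreat.

```bash
python3 -m handwheel '[{"gripper":0.4,"offset":[1,0,0],"rotation":[0,0,0]},{"gripper":0.4,"offset":[2,0,0],"rotation":[0,0,0]},{"gripper":0.4,"offset":[3,0,0],"rotation":[0,0,0]},{"gripper":0.4,"offset":[4,0,0],"rotation":[0,0,0]},{"gripper":0.4,"offset":[4,0,0],"rotation":[0,0,0]},{"gripper":0.4,"offset":[4,0,0],"rotation":[0,0,0]},{"gripper":0.4,"offset":[4,0,0],"rotation":[0,0,0]},{"gripper":0.4,"offset":[4,0,0],"rotation":[0,0,0]}]'; python3 -m handwheel '[{"gripper":0.1,"offset":[2,0,0],"rotation":[0,0,0]},{"gripper":-0.13,"offset":[2,0,0],"rotation":[0,0,0]},{"gripper":-0.13,"offset":[0,0,0],"rotation":[0,0,0]},{"gripper":-0.13,"offset":[-1,0,-10],"rotation":[0,0,0]},{"gripper":-0.13,"offset":[-5,0,-30],"rotation":[0,0,0]},{"gripper":-0.13,"offset":[-10,0,-60],"rotation":[0,0,0]},{"gripper":-0.13,"offset":[-20,0,-100],"rotation":[0,0,0]},{"gripper":-0.13,"offset":[-20,0,-130],"rotation":[0,0,0]}]'
python3 - <<'E'
from h import *
d=ctrl.get_image('top'); s=ctrl.get_image('scene')
D=np.zeros((600,800,3),np.uint8); D[:595,:400]=cv2.resize(d['image'][150:270,280:360,::-1],(400,595)); D[:595,400:]=cv2.resize(s['image'][180:280,265:333,::-1],(400,595)); cv2.imwrite('pics/c5.png',D)
def red(dd,b):
    h=cv2.cvtColor(dd['image'],cv2.COLOR_RGB2HSV); r=(((h[...,0]<8)|(h[...,0]>172))&(h[...,1]>150)&(h[...,2]>90)).astype(np.uint8)
    n,l,st,c=cv2.connectedComponentsWithStats(r); return [c[i] for i in range(1,n) if st[i,4]>25 and b[0]<c[i][0]<b[1] and b[2]<c[i][1]<b[3]]
a,b=red(d,(295,350,155,200)),red(s,(275,305,190,215)); print(a,b)
if a and b: print(tri(d,a[0],s,b[0]))
im=d['image'].astype(int); sub=np.zeros((480,640),np.uint8); sub[182:240,300:375]=255
o=ctrl.get_obs(); print(o['tool_pos'],o['contact_force'])
# yellow stripe line on top face z=.044
h=cv2.cvtColor(d['image'],cv2.COLOR_RGB2HSV); y=((h[...,0]>20)&(h[...,0]<35)&(h[...,1]>90)&(h[...,2]>110)); y[:150]=0;y[270:]=0;y[:,:290]=0;y[:,370:]=0
P=onz(d,np.argwhere(y)[:,::-1]+0.,.044)[:,:2].astype(np.float32)*1000; print(cv2.minAreaRect(P))
E
```

```text
t: 17.6
tool_pos: [0.5943, 0.0693, 0.0265]
tool_rot: [-2.595, -0.312, 0.107]
contact_force: [-23.5, -10.5, 19.1]
opening: 0.0351
grip_force: 32.6
t: 18.6
tool_pos: [0.5972, 0.0007, 0.142]
tool_rot: [-2.6, -0.307, 0.079]
contact_force: [-0.1, -0.4, 0.5]
opening: 0.0481
grip_force: 0.0
[array([320.28070175, 172.98245614])] [array([292.06451613, 202.14516129])]
(array([0.6376524 , 0.11205309, 0.10612633]), np.float64(0.0015864094839240044))
[ 5.99660344e-01 -1.26942511e-04  1.44064674e-01] [ 0.48437781 -0.02394196  0.91024618]
((607.8939208984375, 72.73314666748047), (108.84221649169922, 14.469401359558105), 14.387120246887207)
```

View pics/c5.png

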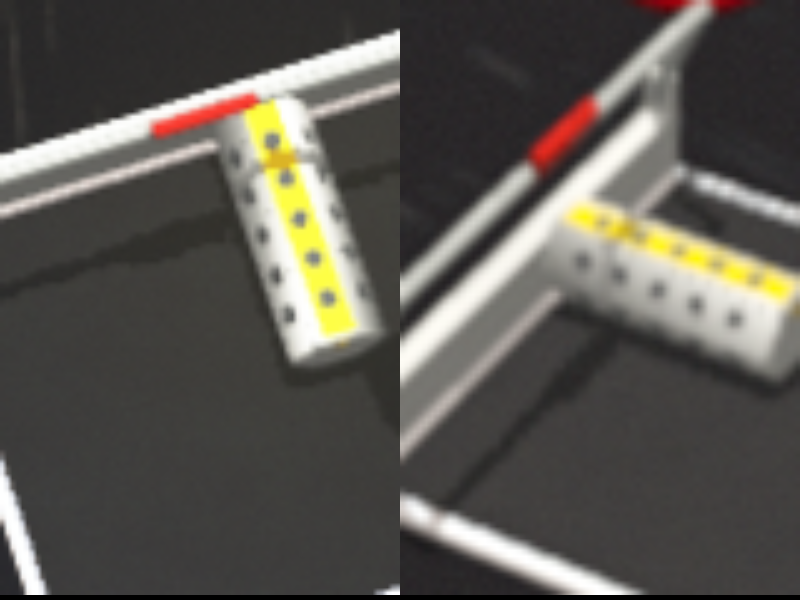

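Bar seated flush: the push force rose to 23 N with no further motion, and the stripe's yaw is 14.4° against about 13.2° for the tray. Now the bail. Its tab is at (0.638, 0.112, 0.106), about 1.17 rad up.

```bash
cat > bail.py <<'E'
from h import *
import sys
y=np.radians(13.2); G=toolR(y,0); T=tray(y)
for a in sys.argv[1:]:
    x,z=map(float,a.split(',')); print(a,toolmove(T@np.array([x,-.0367,z]),G))
E
python3 bail.py .690,.165
```

```text
.690,.165 ([106.6, -96.7, 32.6], [-0.523, -0.007, 0.005])
```

```bash
python3 -m handwheel '[{"gripper":0.5,"offset":[0,-10,-10],"rotation":[-0.15,0,0]},{"gripper":1,"offset":[0,-25,-10],"rotation":[-0.3,0,0]},{"gripper":1,"offset":[10,-45,-2],"rotation":[-0.45,-0.005,0.003]},{"gripper":1,"offset":[35,-65,8],"rotation":[-0.523,-0.007,0.005]},{"gripper":1,"offset":[60,-85,18],"rotation":[-0.523,-0.007,0.005]},{"gripper":1,"offset":[85,-97,26],"rotation":[-0.523,-0.007,0.005]},{"gripper":1,"offset":[107,-97,33],"rotation":[-0.523,-0.007,0.005]},{"gripper":1,"offset":[107,-97,33],"rotation":[-0.523,-0.007,0.005]}]'; python3 bail.py .690,.092 .664,.092 .651,.088
```

```text
t: 19.7
tool_pos: [0.6769, 0.1257, 0.1573]
tool_rot: [-3.116, -0.366, 0.018]
contact_force: [0.2, 0.3, 0.0]
opening: -0.0001
grip_force: 0.0
.690,.092 ([3.0, 4.9, 65.3], [-0.005, 0.011, 0.003])
.664,.092 ([-23.0, 4.8, 65.6], [-0.005, 0.011, 0.003])
.651,.088 ([-36.0, 4.8, 69.7], [-0.005, 0.011, 0.003])
```

```bash
python3 -m handwheel '[{"gripper":1,"offset":[3,4,10],"rotation":[0,0.005,0]},{"gripper":1,"offset":[3,4,25],"rotation":[0,0.005,0]},{"gripper":1,"offset":[3,4,40],"rotation":[0,0.005,0]},{"gripper":1,"offset":[3,4,55],"rotation":[0,0.005,0]},{"gripper":1,"offset":[3,4,65],"rotation":[0,0.005,0]},{"gripper":1,"offset":[3,4,67],"rotation":[0,0.005,0]},{"gripper":1,"offset":[3,4,67],"rotation":[0,0.005,0]},{"gripper":1,"offset":[3,4,67],"rotation":[0,0.005,0]}]'; python3 bail.py .664,.092 .651,.088 .640,.079 .632,.066 .622,.051
```

```text
t: 20.7
tool_pos: [0.6811, 0.1221, 0.093]
tool_rot: [-3.116, -0.364, 0.003]
contact_force: [0.7, -0.1, 0.4]
opening: 0.0002
grip_force: 0.0
.664,.092 ([-27.0, -0.0, 1.0], [-0.005, 0.002, 0.002])
.651,.088 ([-40.0, -0.0, 5.0], [-0.005, 0.002, 0.002])
.640,.079 ([-51.0, -0.0, 14.1], [-0.005, 0.002, 0.002])
.632,.066 ([-59.0, 0.0, 27.1], [-0.005, 0.002, 0.002])
.622,.051 ([-68.9, 0.1, 42.1], [-0.005, 0.002, 0.002])
```

```bash
python3 -m handwheel '[{"gripper":1,"offset":[-10,0,0],"rotation":[0,0,0]},{"gripper":1,"offset":[-20,0,0],"rotation":[0,0,0]},{"gripper":1,"offset":[-27,0,1],"rotation":[0,0,0]},{"gripper":1,"offset":[-34,0,3],"rotation":[0,0,0]},{"gripper":1,"offset":[-40,0,5],"rotation":[0,0,0]},{"gripper":1,"offset":[-46,0,9],"rotation":[0,0,0]},{"gripper":1,"offset":[-51,0,14],"rotation":[0,0,0]},{"gripper":1,"offset":[-51,0,14],"rotation":[0,0,0]}]'; python3 bail.py  .632,.066 .622,.051
python3 - <<'E'
from h import *
s=ctrl.get_image('scene'); cv2.imwrite('pics/c6.png',cv2.resize(s['image'][160:280,245:360,::-1],(575,600)))
E
```

```text
t: 21.7
tool_pos: [0.6297, 0.1102, 0.0772]
tool_rot: [-3.116, -0.364, 0.01]
contact_force: [-0.5, 0.5, -0.1]
opening: -0.0001
grip_force: 0.0
.632,.066 ([-6.2, 0.2, 11.2], [-0.005, 0.006, 0.002])
.622,.051 ([-16.1, 0.3, 26.2], [-0.005, 0.006, 0.002])
```

View pics/c6.png

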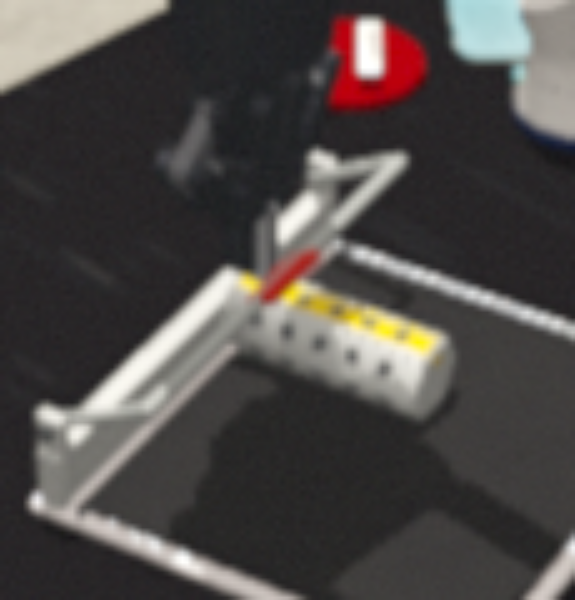

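The bail has folded part-way, with the tab at (290,275) and the fingers behind it. I'll continue over and down.

```bash
python3 -m handwheel '[{"gripper":1,"offset":[-3,0,4],"rotation":[0,0,0]},{"gripper":1,"offset":[-6,0,9],"rotation":[0,0,0]},{"gripper":1,"offset":[-9,0,13],"rotation":[0,0,0]},{"gripper":1,"offset":[-12,0,17],"rotation":[0,0,0]},{"gripper":1,"offset":[-15,0,20],"rotation":[0,0,0]},{"gripper":1,"offset":[-17,0,23],"rotation":[0,0,0]},{"gripper":1,"offset":[-18,0,25],"rotation":[0,0,0]},{"gripper":1,"offset":[-18,0,25],"rotation":[0,0,0]}]'; python3 bail.py .622,.051
```

```text
t: 22.75
tool_pos: [0.6132, 0.1063, 0.0535]
tool_rot: [-3.116, -0.364, 0.006]
contact_force: [-0.4, 0.1, 1.3]
opening: -0.0004
grip_force: 1.0
.622,.051 ([0.7, 0.2, 2.5], [-0.005, 0.003, 0.002])
```

```bash
python3 -m handwheel '[{"gripper":1,"offset":[-1,0,1],"rotation":[0,0,0]},{"gripper":1,"offset":[-2,0,2],"rotation":[0,0,0]},{"gripper":1,"offset":[-2,0,3],"rotation":[0,0,0]},{"gripper":1,"offset":[-2,0,4],"rotation":[0,0,0]},{"gripper":1,"offset":[-2,0,4],"rotation":[0,0,0]},{"gripper":1,"offset":[-2,0,4],"rotation":[0,0,0]},{"gripper":1,"offset":[-2,0,4],"rotation":[0,0,0]},{"gripper":1,"offset":[-2,0,4],"rotation":[0,0,0]}]'
```

```text
t: 23.75
tool_pos: [0.6133, 0.1063, 0.0531]
tool_rot: [-3.116, -0.364, -0.001]
contact_force: [-3.9, 1.6, 14.6]
opening: -0.0002
grip_force: 7.2
```

Hard stop at z = 0.053, which matches the level bail. Retreating straight up to check.

```bash
python3 -m handwheel '[{"gripper":1,"offset":[0,0,-5],"rotation":[0,0,0]},{"gripper":1,"offset":[0,0,-20],"rotation":[0,0,0]},{"gripper":1,"offset":[0,0,-45],"rotation":[0,0,0]},{"gripper":1,"offset":[0,0,-75],"rotation":[0,0,0]},{"gripper":1,"offset":[0,0,-110],"rotation":[0,0,0]},{"gripper":1,"offset":[0,0,-140],"rotation":[0,0,0]},{"gripper":1,"offset":[0,0,-160],"rotation":[0,0,0]},{"gripper":1,"offset":[0,0,-160],"rotation":[0,0,0]}]'; python3 -m handwheel '[{"gripper":1,"offset":[-20,0,0],"rotation":[0,0,0]},{"gripper":1,"offset":[-50,0,0],"rotation":[0,0,0]},{"gripper":1,"offset":[-90,20,0],"rotation":[0,0,0]},{"gripper":1,"offset":[-130,50,0],"rotation":[0,0,0]},{"gripper":1,"offset":[-150,80,0],"rotation":[0,0,0]},{"gripper":1,"offset":[-150,120,0],"rotation":[0,0,0]},{"gripper":1,"offset":[-150,150,0],"rotation":[0,0,0]},{"gripper":1,"offset":[-150,150,0],"rotation":[0,0,0]}]'
python3 - <<'E'
from h import *
d=ctrl.get_image('top'); s=ctrl.get_image('scene')
D=np.zeros((600,800,3),np.uint8); D[:595,:400]=cv2.resize(d['image'][145:300,255:385,::-1],(400,477))[:477] if 0 else cv2.resize(d['image'][145:300,265:369,::-1],(400,595)); D[:595,400:]=cv2.resize(s['image'][165:285,250:331+10,::-1],(400,595)); cv2.imwrite('pics/c7.png',D)
def red(dd,b):
    h=cv2.cvtColor(dd['image'],cv2.COLOR_RGB2HSV); r=(((h[...,0]<8)|(h[...,0]>172))&(h[...,1]>150)&(h[...,2]>90)).astype(np.uint8)
    n,l,st,c=cv2.connectedComponentsWithStats(r); return [c[i] for i in range(1,n) if st[i,4]>15 and b[0]<c[i][0]<b[1] and b[2]<c[i][1]<b[3]]
a,b=red(d,(295,350,155,230)),red(s,(275,345,190,245)); print(a,b)
if a and b: print(tri(d,a[0],s,b[0]))
E
```

```text
t: 24.75
tool_pos: [0.6128, 0.1052, 0.2112]
tool_rot: [-3.116, -0.364, 0.001]
contact_force: [-0.6, -0.5, -0.2]
opening: 0.0003
grip_force: 0.0
t: 25.75
tool_pos: [0.4997, -0.0765, 0.207]
tool_rot: [-3.115, -0.359, 0.011]
contact_force: [-0.7, 0.5, -0.1]
opening: 0.0
grip_force: 0.0
[array([322.73529412, 192.32352941]), array([325.39772727, 197.63636364])] [array([305.32608696, 226.67391304])]
(array([0.60940205, 0.10488531, 0.04824986]), np.float64(0.011211657722350407))
```

View pics/c7.png

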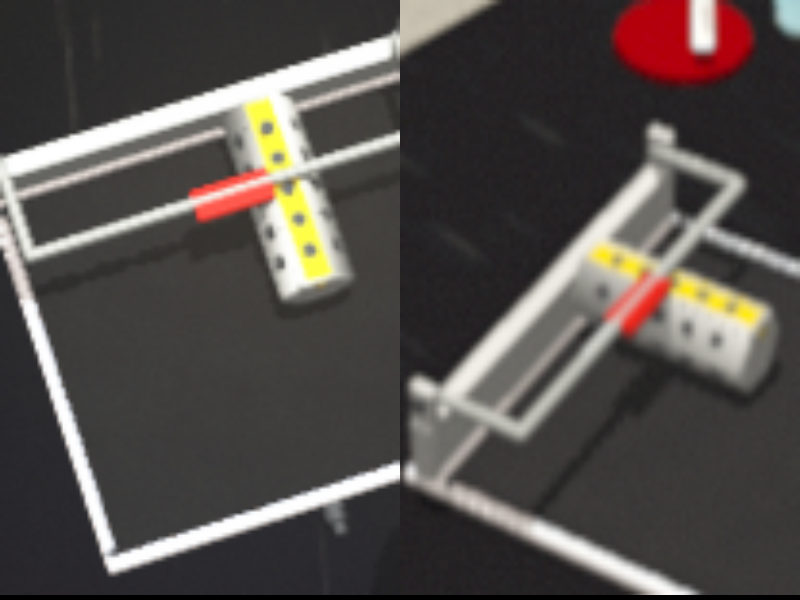

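The bail is level over the bar, with the tab at (235,195) in the left crop. The yellow face is on top and the bar's end is at the stop. Handing in.

```bash
python3 -c "
from station import ctrl
print(ctrl.finish_job())"
```

```text
the job is handed in; nothing more can be done
None
```

I rolled the bar two flats so its yellow face is on top, slid it flush against the stop, folded the bail down level over it, and moved the arm clear; the job is handed in, with no verdict returned.

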